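# Heft the coin banks: full ones on the thali, empties into the tilt-out bin

## Robot

A 6-joint arm with a two-finger parallel gripper is mounted at the origin on the work surface. World frame = base frame: x ahead of the robot, y to its left, z up, the work surface at z = 0. Lengths are in m, angles in degrees, forces in N, time in s.
With the tool pointing down it reaches from about 0.275 to 0.85 m from the base axis. Payload 5.2 kg.
Tool frame: the origin (TCP) lies at the centre of the arm's flange, where the gripper is bolted on; the fingertips stand 173 mm ahead of it and the grasp point (between the pads) lies bot.grip_depth ahead of it (bot.grip_depth is the distance from the TCP to the grasp point, in m); z points along the fingers, x is the direction in which the jaws open and shut, and the axes are right-handed (so a half turn about z gives the same grasp; the last joint's range is limited). The gripper opens to 85 mm and grips with 20 to 120 N. Pads are 22 mm wide; open, the fingers measure 114 mm over their backs; the gripper's body (76 mm by 85 mm) begins 54 mm behind the grasp point. The pads swing forward as they close: fully open they stand 13 mm farther back than shut.
Start: joints at [52.323, 14.817, 87.949, -0, 77.235, -11.62], TCP at [0.242, 0.494, 0.405] pointing down, gripper open.
Joint ranges: [-179.93, 179.93], [-52.35, 119.4], [10.71, 147.94], [-69.91, 249.91], [12.55, 155.21], [-178.61, 178.61]. Speed limits (degrees/s): [147.25, 147.25, 180, 180, 180, 180].

## Interface

Orientations are given as a 3x3 rotation matrix whose columns are the frame's x, y, z axes.
In Python, from station import bot, eyes, workorder gives the robot as it stands.
- The arm moves only by the shell command python3 -m handwheel 'ROWS'. ROWS is JSON, a list of rows, each a list of 5 numbers: the shift along the world's x, y, z in mm, then the turn about the world's z in rad, then the opening, from 0 (shut) to 1 (fully open). In form: [[tx, ty, tz, yaw, hand], ...]. A call has 1 to 20 rows; each row is the pose to reach, as a shift and turn from the pose measured when the call began; what a row does not reach only later rows make up. A row lasts 1/8 s, in which the tool goes at most 62.5 mm and 10.7 degrees, less where a joint would pass 70% of its speed; a pose out of reach is approached as far as the arm can. A call with a gripper value outside its range is refused whole. The fingers move at their own pace and stop on an object; the grip force is fixed at half the most. Time passes only in rows, so rows that repeat a pose let the fingers close. It gives the time, the measured TCP pose, the force and the opening at its end, in the units of the state.
- bot.get_state(): the state, without advancing time (a new reading comes with each control period).
- eyes.snapshot(name): name is "side" or "top" or "wrist"; returns the picture (384x512x3 uint8, red, green, blue); there is no depth.
- eyes.calibration(name): a dict with "K" (3x3 intrinsics, pixels), "R" (3x3) and "t" (3): a world point X has camera coordinates R X + t. Camera axes: x right, y down, z forward; pixel columns grow to the right and rows downward; lengths in m; the calibration is good to about 2 mm. The wrist camera is an equidistant fisheye: a pixel r from the principal point sees the ray r / f radians off the axis. A picture is of the moment at which its call begins: read the wrist's pose just before it. calibration takes no time and is no camera call; for the wrist camera it gives the pose at the moment of the call.
- workorder.finish_job(): hands the job in, once; it reports no verdict.
The state is a dict: "clock": time; "joint_pos": joint angles; "qvel": joint speeds; "tau": joint torques, N m; "position": TCP position; "eef_rot": TCP orientation; "force": force on the tool from outside, world axes, zero at the start; "torque": the same for the moment, N m; "finger_gap": finger opening in m.
Only numpy, scipy, OpenCV 4.12 (cv2) and the standard library are available. Lean on these libraries where they do the work, as an engineer would, in place of code of your own. Each camera call takes 0.05 s, during which the arm holds its last target.

## Task

Tilt the bin's tub well open, then lift each sealed round clay coin bank to feel by its weight whether it is full or empty (they look alike): stand every full one upright on the steel thali and put every empty one into the bin's tub. When all are sorted, push the tub shut until it meets its stop; leave the diyas, the peacock and the jar where they are.

Things in the scene. Friction and masses are not known exactly. Their poses are not given: they have to be found in the camera images.
- bank1: sealed clay coin bank: 60 mm ball, widest 24 mm up, flat foot 36 mm across (origin at its centre, z up), plain round upright finial on top, 18 mm across, 52 to 74 mm above the foot. Bottom-heavy: rights itself when tipped. Full ones (coins) weigh 420 to 540 g, empty ones 105 to 135 g; all look alike. May be absent (None)
- bank2: sealed clay coin bank: 60 mm ball, widest 24 mm up, flat foot 36 mm across (origin at its centre, z up), plain round upright finial on top, 18 mm across, 52 to 74 mm above the foot. Bottom-heavy: rights itself when tipped. Full ones (coins) weigh 420 to 540 g, empty ones 105 to 135 g; all look alike. May be absent (None)
- bank3: sealed clay coin bank: 60 mm ball, widest 24 mm up, flat foot 36 mm across (origin at its centre, z up), plain round upright finial on top, 18 mm across, 52 to 74 mm above the foot. Bottom-heavy: rights itself when tipped. Full ones (coins) weigh 420 to 540 g, empty ones 105 to 135 g; all look alike. May be absent (None)
- bank4: sealed clay coin bank: 60 mm ball, widest 24 mm up, flat foot 36 mm across (origin at its centre, z up), plain round upright finial on top, 18 mm across, 52 to 74 mm above the foot. Bottom-heavy: rights itself when tipped. Full ones (coins) weigh 420 to 540 g, empty ones 105 to 135 g; all look alike. May be absent (None)
- bank5: sealed clay coin bank: 60 mm ball, widest 24 mm up, flat foot 36 mm across (origin at its centre, z up), plain round upright finial on top, 18 mm across, 52 to 74 mm above the foot. Bottom-heavy: rights itself when tipped. Full ones (coins) weigh 420 to 540 g, empty ones 105 to 135 g; all look alike. May be absent (None)
- bank6: sealed clay coin bank: 60 mm ball, widest 24 mm up, flat foot 36 mm across (origin at its centre, z up), plain round upright finial on top, 18 mm across, 52 to 74 mm above the foot. Bottom-heavy: rights itself when tipped. Full ones (coins) weigh 420 to 540 g, empty ones 105 to 135 g; all look alike. May be absent (None)
- bank7: sealed clay coin bank: 60 mm ball, widest 24 mm up, flat foot 36 mm across (origin at its centre, z up), plain round upright finial on top, 18 mm across, 52 to 74 mm above the foot. Bottom-heavy: rights itself when tipped. Full ones (coins) weigh 420 to 540 g, empty ones 105 to 135 g; all look alike. May be absent (None)
- thali: the large round steel thali, fixed; origin at the centre of its underside
- thali_floor (a point): centre of the flat inner floor (3 mm above the platform, 270 mm across) of the large round steel thali; rim 304 mm across, 24 mm high
- bin (a joint): tilt of the bin's grey tub, rad: 0 = shut against its stop, 0.75 = fully out towards the robot (stop). It pivots at the foot of its front panel; stiff, stays where left, takes about 3 to 7 N at the panel's top edge. Hook the panel from behind to pull it out; push it from the robot's side to shut it, following the top edge as it rises (it drags on the finger otherwise)
- bin_hinge (a point): middle of the tub's hinge line, 12 mm above the platform, at the inner foot of the front panel; axes turn with the tub: x into the bin, y along the hinge, z up the panel. Panel 165 mm tall, 216 wide, 8 thick (x -8 to 0 mm)
- bin_lip (a point): middle of the top edge of the tub's front panel, 165 mm from the hinge, turning with the tub; when shut, a 52 mm wide slot lies open to above behind this edge, between panel and hood
- bin_floor (a point): centre of the tub's inner floor, 75 mm behind the hinge and 4 mm above it in the tub's own axes (those of bin_hinge). Tub 150 mm deep, 200 mm wide inside; side walls 120 mm, back wall 100 mm high
- bin_case: white fixed case of the tilt-out bin: 230 mm wide (y), 170 deep (x), 190 tall; origin at the centre of its underside, hinge line at its front (-x) edge; its clear hood covers the top from 52 mm behind the hinge to the back
- diya1: bystander: small open clay diya (oil-lamp dish), 60 mm across, 20 mm high, origin at the centre of its underside
- diya2: bystander: small open clay diya (oil-lamp dish), 60 mm across, 20 mm high, origin at the centre of its underside
- diya3: bystander: small open clay diya (oil-lamp dish), 60 mm across, 20 mm high, origin at the centre of its underside
- diya4: bystander: small open clay diya (oil-lamp dish), 60 mm across, 20 mm high, origin at the centre of its underside
- peacock: bystander: brass-finished peacock figurine, round base 70 mm, 170 mm high, fan tail 160 mm wide; origin at the centre of its underside
- jar: bystander: closed glass jar with screw-top lid, 80 mm across, 130 mm high; origin at the centre of its underside
There are look-alikes about, which are no part of the job. Leave any purple look-alike of the bank4 alone.

How it is judged (in metres and radians):
On the way, in this order (a step that is already met when the one before it is completed fails the run):
1. the tub of the bin is tilted well open (beyond 0.5 rad) (value of joint bin above 0.5 rad), for 0.2 s.
2. every coin bank is on the thali or in the tub (((horizontal distance between bank1 and thali_floor below 0.115 m and z of bank1 in the frame of thali_floor between -0.006 and 0.01 m and angle between bank1's own z axis and vertical below 0.25 rad and linear speed of bank1 below 0.05 m/s) or (x of bank1 in the frame of bin_floor between -0.085 and 0.085 m and y of bank1 in the frame of bin_floor between -0.11 and 0.11 m and z of bank1 in the frame of bin_floor between -0.02 and 0.12 m)) and ((horizontal distance between bank2 and thali_floor below 0.115 m and z of bank2 in the frame of thali_floor between -0.006 and 0.01 m and angle between bank2's own z axis and vertical below 0.25 rad and linear speed of bank2 below 0.05 m/s) or (x of bank2 in the frame of bin_floor between -0.085 and 0.085 m and y of bank2 in the frame of bin_floor between -0.11 and 0.11 m and z of bank2 in the frame of bin_floor between -0.02 and 0.12 m)) and ((horizontal distance between bank3 and thali_floor below 0.115 m and z of bank3 in the frame of thali_floor between -0.006 and 0.01 m and angle between bank3's own z axis and vertical below 0.25 rad and linear speed of bank3 below 0.05 m/s) or (x of bank3 in the frame of bin_floor between -0.085 and 0.085 m and y of bank3 in the frame of bin_floor between -0.11 and 0.11 m and z of bank3 in the frame of bin_floor between -0.02 and 0.12 m)) and ((horizontal distance between bank4 and thali_floor below 0.115 m and z of bank4 in the frame of thali_floor between -0.006 and 0.01 m and angle between bank4's own z axis and vertical below 0.25 rad and linear speed of bank4 below 0.05 m/s) or (x of bank4 in the frame of bin_floor between -0.085 and 0.085 m and y of bank4 in the frame of bin_floor between -0.11 and 0.11 m and z of bank4 in the frame of bin_floor between -0.02 and 0.12 m)) and ((horizontal distance between bank5 and thali_floor below 0.115 m and z of bank5 in the frame of thali_floor between -0.006 and 0.01 m and angle between bank5's own z axis and vertical below 0.25 rad and linear speed of bank5 below 0.05 m/s) or (x of bank5 in the frame of bin_floor between -0.085 and 0.085 m and y of bank5 in the frame of bin_floor between -0.11 and 0.11 m and z of bank5 in the frame of bin_floor between -0.02 and 0.12 m)) and ((horizontal distance between bank6 and thali_floor below 0.115 m and z of bank6 in the frame of thali_floor between -0.006 and 0.01 m and angle between bank6's own z axis and vertical below 0.25 rad and linear speed of bank6 below 0.05 m/s) or (x of bank6 in the frame of bin_floor between -0.085 and 0.085 m and y of bank6 in the frame of bin_floor between -0.11 and 0.11 m and z of bank6 in the frame of bin_floor between -0.02 and 0.12 m)) and ((horizontal distance between bank7 and thali_floor below 0.115 m and z of bank7 in the frame of thali_floor between -0.006 and 0.01 m and angle between bank7's own z axis and vertical below 0.25 rad and linear speed of bank7 below 0.05 m/s) or (x of bank7 in the frame of bin_floor between -0.085 and 0.085 m and y of bank7 in the frame of bin_floor between -0.11 and 0.11 m and z of bank7 in the frame of bin_floor between -0.02 and 0.12 m))), for 0.3 s.
3. the tub is shut against its stop (value of joint bin below 0.03 rad), for 0.3 s.
At the end, for the whole second after the job is handed in: Every full bank stands upright, at rest, on the thali's floor (centre within 115 mm of its centre), every empty one is in the tub, each judged by how hard it bears on what holds it; the tub is shut, under 0.03 rad from its stop ((((horizontal distance between bank1 and thali_floor below 0.115 m and z of bank1 in the frame of thali_floor between -0.006 and 0.01 m and angle between bank1's own z axis and vertical below 0.25 rad and linear speed of bank1 below 0.05 m/s) and contact force between bank1 and thali above 2.7 N) or ((x of bank1 in the frame of bin_floor between -0.085 and 0.085 m and y of bank1 in the frame of bin_floor between -0.11 and 0.11 m and z of bank1 in the frame of bin_floor between -0.02 and 0.12 m) and contact force between bank1 and bin_case below 3.5 N)) and (((horizontal distance between bank2 and thali_floor below 0.115 m and z of bank2 in the frame of thali_floor between -0.006 and 0.01 m and angle between bank2's own z axis and vertical below 0.25 rad and linear speed of bank2 below 0.05 m/s) and contact force between bank2 and thali above 2.7 N) or ((x of bank2 in the frame of bin_floor between -0.085 and 0.085 m and y of bank2 in the frame of bin_floor between -0.11 and 0.11 m and z of bank2 in the frame of bin_floor between -0.02 and 0.12 m) and contact force between bank2 and bin_case below 3.5 N)) and (((horizontal distance between bank3 and thali_floor below 0.115 m and z of bank3 in the frame of thali_floor between -0.006 and 0.01 m and angle between bank3's own z axis and vertical below 0.25 rad and linear speed of bank3 below 0.05 m/s) and contact force between bank3 and thali above 2.7 N) or ((x of bank3 in the frame of bin_floor between -0.085 and 0.085 m and y of bank3 in the frame of bin_floor between -0.11 and 0.11 m and z of bank3 in the frame of bin_floor between -0.02 and 0.12 m) and contact force between bank3 and bin_case below 3.5 N)) and (((horizontal distance between bank4 and thali_floor below 0.115 m and z of bank4 in the frame of thali_floor between -0.006 and 0.01 m and angle between bank4's own z axis and vertical below 0.25 rad and linear speed of bank4 below 0.05 m/s) and contact force between bank4 and thali above 2.7 N) or ((x of bank4 in the frame of bin_floor between -0.085 and 0.085 m and y of bank4 in the frame of bin_floor between -0.11 and 0.11 m and z of bank4 in the frame of bin_floor between -0.02 and 0.12 m) and contact force between bank4 and bin_case below 3.5 N)) and (((horizontal distance between bank5 and thali_floor below 0.115 m and z of bank5 in the frame of thali_floor between -0.006 and 0.01 m and angle between bank5's own z axis and vertical below 0.25 rad and linear speed of bank5 below 0.05 m/s) and contact force between bank5 and thali above 2.7 N) or ((x of bank5 in the frame of bin_floor between -0.085 and 0.085 m and y of bank5 in the frame of bin_floor between -0.11 and 0.11 m and z of bank5 in the frame of bin_floor between -0.02 and 0.12 m) and contact force between bank5 and bin_case below 3.5 N)) and (((horizontal distance between bank6 and thali_floor below 0.115 m and z of bank6 in the frame of thali_floor between -0.006 and 0.01 m and angle between bank6's own z axis and vertical below 0.25 rad and linear speed of bank6 below 0.05 m/s) and contact force between bank6 and thali above 2.7 N) or ((x of bank6 in the frame of bin_floor between -0.085 and 0.085 m and y of bank6 in the frame of bin_floor between -0.11 and 0.11 m and z of bank6 in the frame of bin_floor between -0.02 and 0.12 m) and contact force between bank6 and bin_case below 3.5 N)) and (((horizontal distance between bank7 and thali_floor below 0.115 m and z of bank7 in the frame of thali_floor between -0.006 and 0.01 m and angle between bank7's own z axis and vertical below 0.25 rad and linear speed of bank7 below 0.05 m/s) and contact force between bank7 and thali above 2.7 N) or ((x of bank7 in the frame of bin_floor between -0.085 and 0.085 m and y of bank7 in the frame of bin_floor between -0.11 and 0.11 m and z of bank7 in the frame of bin_floor between -0.02 and 0.12 m) and contact force between bank7 and bin_case below 3.5 N)) and value of joint bin below 0.03 rad); the robot touches nothing.
It fails at once if a diya is displaced by more than 50 mm or knocked over (distance of any of diya1, diya2, diya3, diya4 from where it was at the start of the episode above 0.05 m or angle between any of diya1, diya2, diya3, diya4's own z axis and vertical above 0.7 rad).
It fails at once if the peacock is displaced by more than 50 mm or knocked over (distance of peacock from where it was at the start of the episode above 0.05 m or angle between peacock's own z axis and vertical above 0.7 rad).
It fails at once if the jar is displaced by more than 50 mm or knocked over (distance of jar from where it was at the start of the episode above 0.05 m or angle between jar's own z axis and vertical above 0.7 rad).
Of bank1, bank2, bank3, bank4, bank5, bank6, bank7 only 5 to 7 are there at a start; the rules pass over those that are not, and their reading is None.
At some moment in a run one of bank1, bank2, bank3, bank4, bank5, bank6, bank7 may be knocked a few centimetres aside while the robot is not near it.
Once in a run the grip may slacken for a moment while it holds something.
It also fails if it takes over 210 s, if anything falls off the work surface, if the arm or the gripper's body presses on something with over 40 N, if the wrist force passes 120 N, or if a joint passes its speed limit or range.

## Working session

There is one attempt and no reset: what is moved stays moved. The work goes in short steps, Python scripts to look and compute and a shell command to move; the robot and the scene stay as the last step left them, time stands still between calls to the robot, and variables do not carry over. Pictures are saved under pics/ and viewed, and the job is handed in when it is done.

```bash
ls; mkdir -p pics; python3 - <<'E'
from station import bot, eyes, workorder
import cv2
s=bot.get_state();print(s, bot.grip_depth)
for n in("side","top","wrist"):
    c=eyes.calibration(n);print(n,c)
    cv2.imwrite(f"pics/{n}0.png",eyes.snapshot(n)[:,:,::-1])
E
```

```text
pics
{'clock': 0.0, 'joint_pos': array([ 5.23215552e+01,  1.48597009e+01,  8.80100105e+01, -3.12295710e-04,
        7.72336199e+01, -1.16205855e+01]), 'qvel': array([-0.00657153,  0.06456842,  0.01896351, -0.06545571,  0.08271861,
       -0.01116785]), 'tau': array([ 1.58620194e-03, -4.46028757e+01, -2.90571839e+01,  4.09519851e-05,
        1.15066653e-02,  2.17702443e-06]), 'position': array([0.24146375, 0.49393306, 0.40387772]), 'eef_rot': array([[ 4.39276500e-01,  8.98351240e-01, -1.09812693e-03],
       [ 8.98350172e-01, -4.39277727e-01, -1.43061245e-03],
       [-1.76757516e-03, -3.58068086e-04, -9.99998374e-01]]), 'force': array([0.04639182, 0.81708136, 0.41112578]), 'torque': array([0.01054143, 0.00129052, 0.01978749]), 'finger_gap': 0.08564921860946167} 0.1547
side {'K': array([[396.35054174,   0.        , 249.50505266],
       [  0.        , 396.35054174, 188.08885933],
       [  0.        ,   0.        ,   1.        ]]), 'R': array([[ 0.68226112, -0.7310165 ,  0.01160328],
       [-0.34157716, -0.33274741, -0.87897907],
       [ 0.64640917,  0.59572983, -0.47671916]]), 't': array([-0.38516878,  0.32454625,  0.63825865])}
top {'K': array([[414.58709589,   0.        , 261.88260702],
       [  0.        , 414.58709589, 195.91589714],
       [  0.        ,   0.        ,   1.        ]]), 'R': array([[-0.00307316, -0.99998884,  0.00358808],
       [-0.99937681,  0.00294507, -0.03517567],
       [ 0.03516471, -0.00369394, -0.9993747 ]]), 't': array([-0.00780653,  0.55427533,  1.16350049])}
wrist {'K': array([[297.31863964,   0.        , 249.21564024],
       [  0.        , 297.31863964, 196.17174295],
       [  0.        ,   0.        ,   1.        ]]), 'R': array([[ 0.4401901 ,  0.89790079, -0.00261662],
       [ 0.85945945, -0.42049731,  0.29070858],
       [ 0.25992718, -0.13021592, -0.95680807]]), 't': array([-0.54913676, -0.03794975,  0.38029994])}
```

View pics/side0.png

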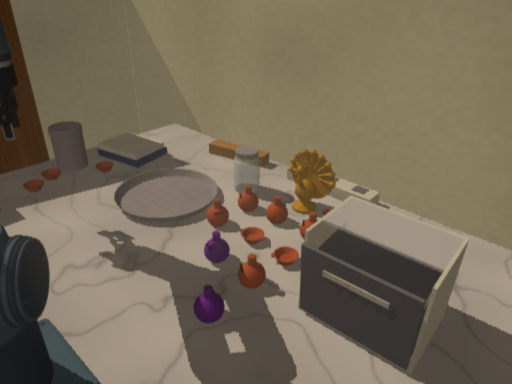

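View pics/top0.png

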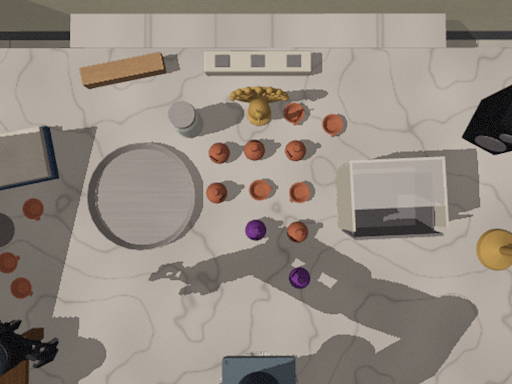

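View pics/wrist0.png

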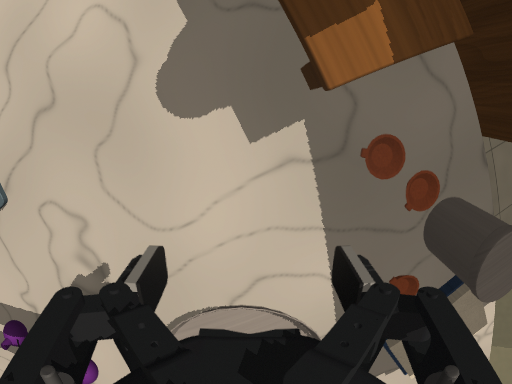

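```bash
python3 - <<'E'
import cv2
a=cv2.imread("pics/top0.png")[80:300,190:460]
cv2.imwrite("pics/top0c.png",cv2.resize(a,None,fx=2.9,fy=2.7,interpolation=cv2.INTER_CUBIC))
a=cv2.imread("pics/side0.png")[130:330,180:400]
cv2.imwrite("pics/side0c.png",cv2.resize(a,None,fx=3,fy=3,interpolation=cv2.INTER_CUBIC))
E
```

```text
(no output)
```

View pics/top0c.png

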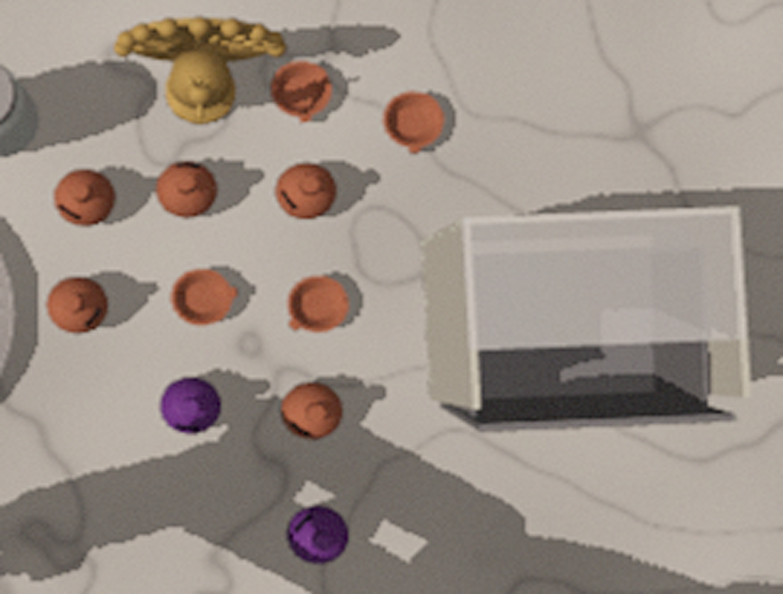

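View pics/side0c.png

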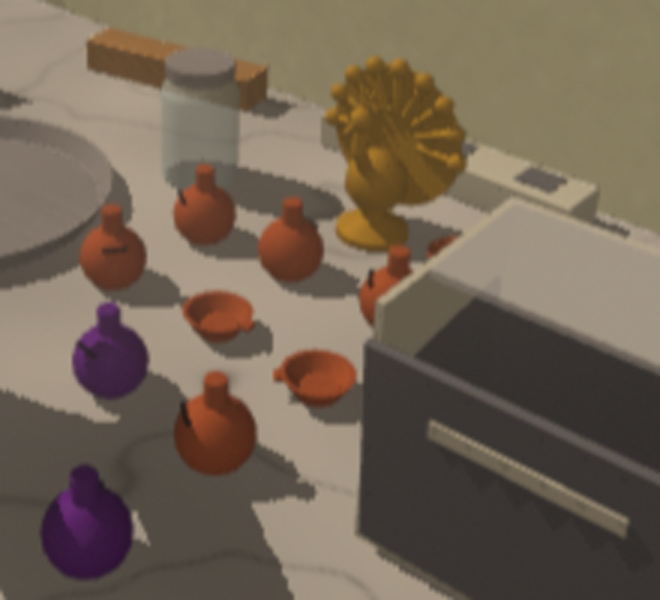

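```bash
cat > h.py <<'E'
from station import bot, eyes, workorder
import cv2, numpy as np
np.set_printoptions(precision=4,suppress=True)
C={n:eyes.calibration(n) for n in("side","top")}
def bp(n,u,v,z):
    c=C[n]; d=c["R"].T@np.linalg.solve(c["K"],[u,v,1.]); o=-c["R"].T@c["t"]
    return o+d*(z-o[2])/d[2]
def pr(n,X):
    c=C[n];p=c["K"]@(c["R"]@np.array(X)+c["t"]);return p[:2]/p[2]
def tri(uvt,uvs):
    A=[];b=[]
    for n,uv in(("top",uvt),("side",uvs)):
        c=C[n];d=c["R"].T@np.linalg.solve(c["K"],[*uv,1.]);d/=np.linalg.norm(d);o=-c["R"].T@c["t"]
        P=np.eye(3)-np.outer(d,d);A.append(P);b.append(P@o)
    return np.linalg.lstsq(np.vstack(A),np.hstack(b),rcond=None)[0]
def save(n,name,box=None,f=3):
    a=eyes.snapshot(n)[:,:,::-1]
    if box: x0,y0,x1,y1=box;a=cv2.resize(a[y0:y1,x0:x1],None,fx=f,fy=f,interpolation=cv2.INTER_CUBIC)
    cv2.imwrite(f"pics/{name}.png",a)
E
python3 - <<'E'
from h import *
a=cv2.imread("pics/top0.png");s=cv2.imread("pics/side0.png")
# blobs of red-brown in top
hsv=cv2.cvtColor(a,cv2.COLOR_BGR2HSV)
m=((hsv[...,0]<12)&(hsv[...,1]>120)&(hsv[...,2]>50)).astype(np.uint8)
n,l,st,ce=cv2.connectedComponentsWithStats(m)
for i in range(1,n):
    if st[i,4]>80: print("top",ce[i],st[i],bp("top",*ce[i],0.026))
for nm,uv in dict(b1=(84/2.9+190,189/2.7+80),b2=(188/2.9+190,172/2.7+80),b3=(312/2.9+190,186/2.7+80),b4=(78/2.9+190,297/2.7+80),b5=(320/2.9+190,405/2.7+80)).items(): print(nm,bp("top",*uv,0.074))
print("thali", bp("top",143.5,195.5,0.024),bp("top",89,195,0.024),bp("top",201,195,.024))
b=a[130:250,330:460];cv2.imwrite("pics/binc.png",cv2.resize(b,None,fx=6,fy=5,interpolation=cv2.INTER_CUBIC))
E
```

```text
top [293.4642 112.7009] [284 103  20  22 321] [ 0.7875 -0.0989  0.026 ]
top [332.2915 124.1003] [323 115  20  21 319] [ 0.755  -0.2079  0.026 ]
top [253.8026 149.8479] [244 140  20  20 309] [0.6829 0.0128 0.026 ]
top [295.2268 150.3419] [286 141  20  20 313] [ 0.6812 -0.1033  0.026 ]
top [218.8159 152.7556] [209 143  20  20 315] [0.675  0.1108 0.026 ]
top [259.3846 189.5569] [250 180  22  20 325] [ 0.5715 -0.0025  0.026 ]
top [216.2254 192.3937] [207 183  20  20 315] [0.5639 0.118  0.026 ]
top [299.1142 192.3858] [290 183  20  20 324] [ 0.5632 -0.1134  0.026 ]
top [ 32.6888 208.6254] [ 23 199  20  21 331] [0.5202 0.6284 0.026 ]
top [297.123  231.4953] [287 222  21  20 317] [ 0.4543 -0.1072  0.026 ]
top [  7.7138 262.273 ] [  0 253  19  20 304] [0.3719 0.695  0.026 ]
top [ 20.7738 287.7381] [ 11 278  21  20 336] [0.3017 0.6577 0.026 ]
b1 [0.6757 0.1056 0.074 ]
b2 [0.6924 0.0093 0.074 ]
b3 [ 0.6781 -0.1055  0.074 ]
b4 [0.5682 0.1111 0.074 ]
b5 [ 0.4607 -0.1116  0.074 ]
thali [0.5559 0.3212 0.024 ] [0.5577 0.4732 0.024 ] [0.5568 0.1607 0.024 ]
```

View pics/binc.png

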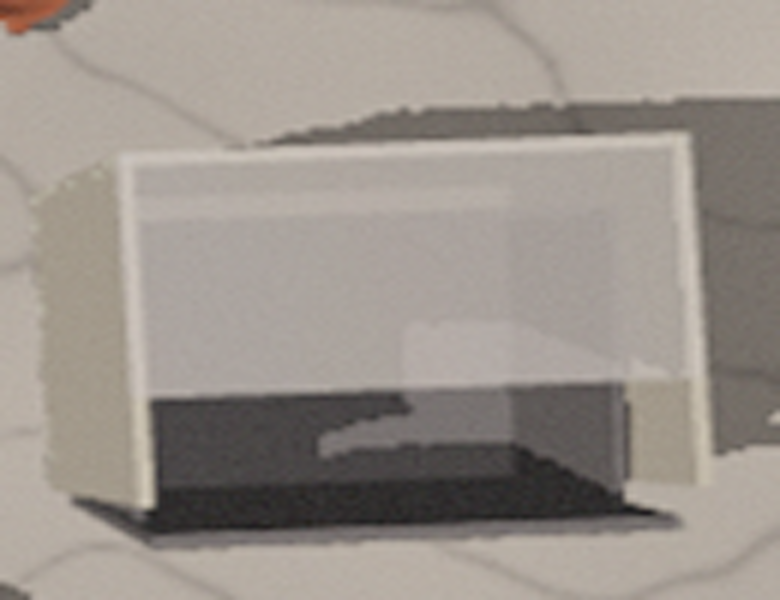

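```bash
python3 - <<'E'
from h import *
f=lambda u,v,z:bp("top",u/6+330,v/5+130,z)
for p in[(122,155),(690,133),(143,508),(705,485)]: print("case",f(*p,.19))
for p in[(150,545),(682,525)]: print("lip",f(*p,.177))
for p in[(152,398),(625,382)]: print("hood",f(*p,.19))
s=cv2.imread("pics/side0.png")
cv2.imwrite("pics/s1.png",cv2.resize(s[195:360,290:470],None,fx=4.4,fy=3.6,interpolation=cv2.INTER_CUBIC))
E
```

```text
case [ 0.6313 -0.2217  0.19  ]
case [ 0.6413 -0.4498  0.19  ]
case [ 0.4619 -0.2283  0.19  ]
case [ 0.4722 -0.4527  0.19  ]
lip [ 0.4434 -0.2338  0.177 ]
lip [ 0.4523 -0.4489  0.177 ]
hood [ 0.5145 -0.2324  0.19  ]
hood [ 0.5216 -0.4216  0.19  ]
```

View pics/s1.png

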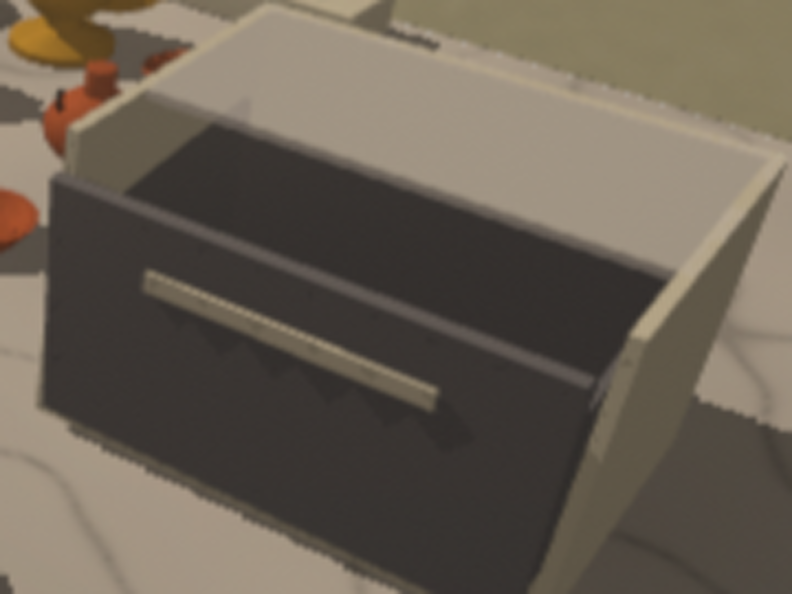

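```bash
python3 -m handwheel '[[246,-834,0,-2.643,0],[246,-834,0,-2.643,0],[246,-834,0,-2.643,0],[246,-834,0,-2.643,0],[246,-834,0,-2.643,0],[246,-834,0,-2.643,0],[246,-834,0,-2.643,0],[246,-834,0,-2.643,0],[246,-834,0,-2.643,0],[246,-834,0,-2.643,0],[246,-834,0,-2.643,0],[246,-834,0,-2.643,0],[246,-834,0,-2.643,0],[246,-834,0,-2.643,0],[246,-834,0,-2.643,0],[246,-834,0,-2.643,0],[246,-834,0,-2.643,0],[246,-834,0,-2.643,0],[246,-834,0,-2.643,0],[246,-834,0,-2.643,0]]'; python3 - <<'E'
from h import *
print(bot.get_state()["joint_pos"])
save("top","t1");save("side","s2")
E
```

```text
clock: 2.65
position: [0.4875, -0.3396, 0.4044]
eef_rot: [[0.044, -0.999, 0.001], [-0.999, -0.044, 0.001], [-0.001, -0.001, -1.0]]
force: [-0.6, -0.1, -0.1]
finger_gap: -0.0001
[-45.6277  19.3755  81.6693   0.0659  78.9778  41.8135]
```

View pics/t1.png

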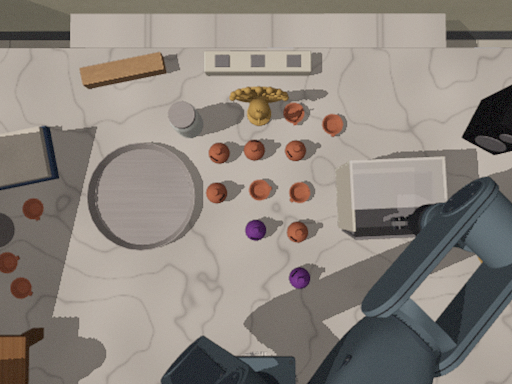

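View pics/s2.png

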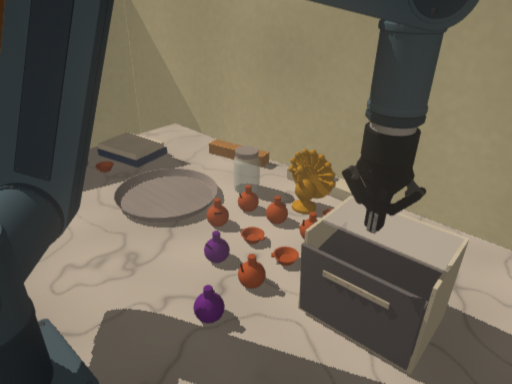

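```bash
python3 -m handwheel '[[0,0,-40,0,0],[0,0,-80,0,0],[0,0,-88,0,0],[0,0,-88,0,0]]'; python3 -m handwheel '[[-20,-1,0,0,0],[-20,-1,0,0,0],[-30,-1,0,0,0],[-30,-1,0,0,0]]';  python3 - <<'E'
from h import *
save("side","s3",(280,150,480,350),3)
E
```

```text
clock: 3.25
position: [0.4877, -0.3401, 0.3165]
eef_rot: [[0.044, -0.999, 0.0], [-0.999, -0.044, 0.001], [-0.001, -0.0, -1.0]]
force: [0.3, 0.2, 0.8]
finger_gap: -0.0002
clock: 3.75
position: [0.4581, -0.3416, 0.3179]
eef_rot: [[0.044, -0.999, 0.003], [-0.999, -0.044, -0.001], [0.001, -0.003, -1.0]]
force: [2.2, -0.9, 0.9]
finger_gap: 0.0
```

View pics/s3.png

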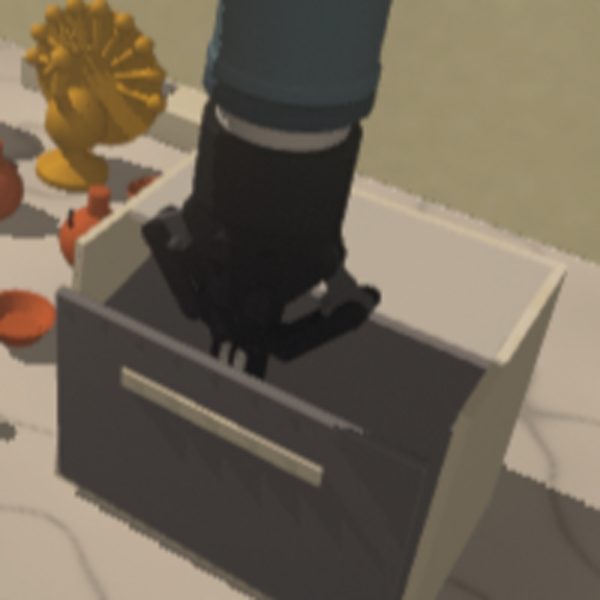

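```bash
python3 -m handwheel '[[-12,0,0,0,0],[-21,-1,0,0,0],[-34,-1,-4,0,0],[-47,-2,-9,0,0],[-56,-2,-14,0,0],[-65,-3,-21,0,0],[-72,-3,-27,0,0],[-77,-3,-30,0,0],[-77,-3,-30,0,0],[-77,-3,-30,0,0]]';  python3 - <<'E'
from h import *
save("side","s4",(280,150,480,350),3)
E
```

```text
clock: 5.05
position: [0.3808, -0.3445, 0.2874]
eef_rot: [[0.044, -0.999, 0.001], [-0.999, -0.044, 0.0], [0.0, -0.001, -1.0]]
force: [0.2, 0.5, 0.6]
finger_gap: -0.0001
```

View pics/s4.png

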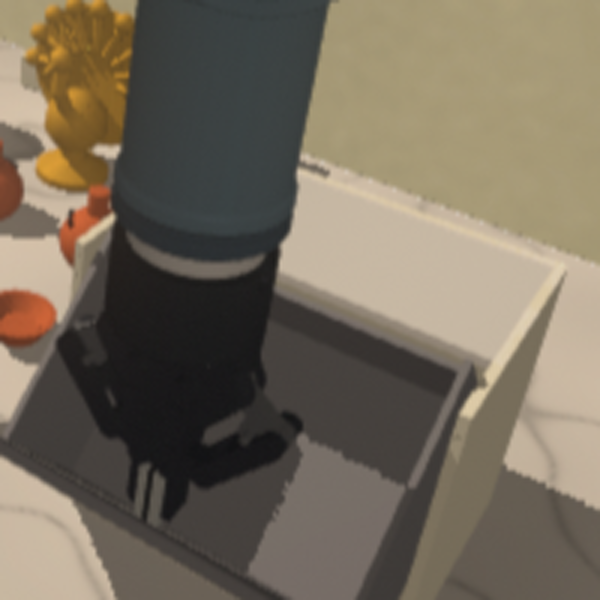

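```bash
python3 -m handwheel '[[5,0,60,0,0],[5,0,113,0,0.3],[74,100,113,0,0.6],[74,236,113,0,0.6],[74,236,113,0,0.6],[74,236,113,0,0.6],[74,236,60,0,0.6],[74,236,20,0,0.6],[74,236,10,0,0.6],[74,236,10,0,0.6]]';  python3 - <<'E'
from h import *
save("side","s5",(180,150,480,350),2.6);save("top","t5");save("wrist","w5")
E
```

```text
clock: 6.35
position: [0.4552, -0.1087, 0.2977]
eef_rot: [[0.044, -0.999, 0.001], [-0.999, -0.044, 0.0], [-0.0, -0.001, -1.0]]
force: [0.2, -0.7, 0.4]
finger_gap: 0.0516
```

View pics/s5.png

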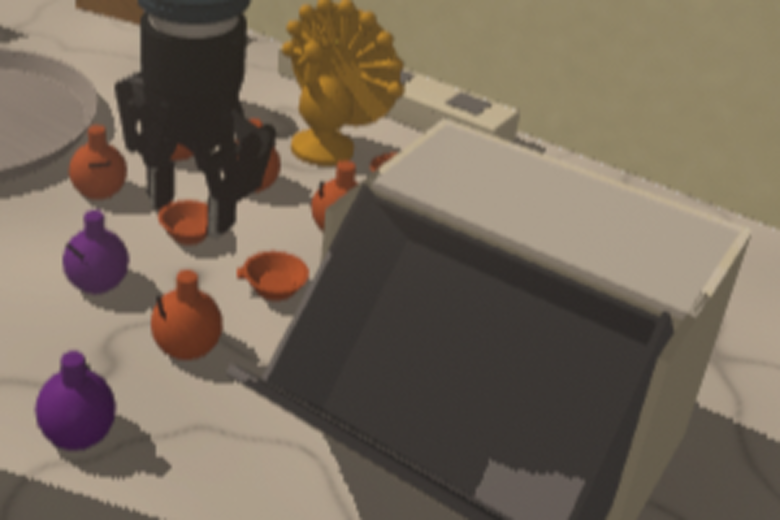

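View pics/t5.png

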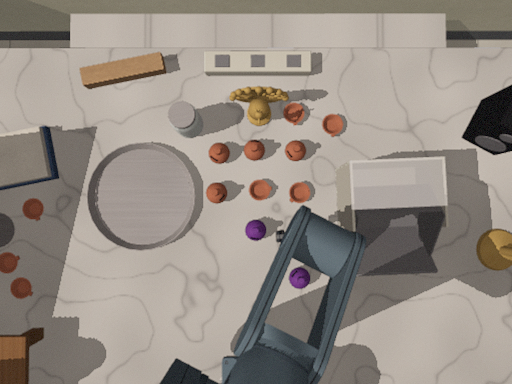

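View pics/w5.png

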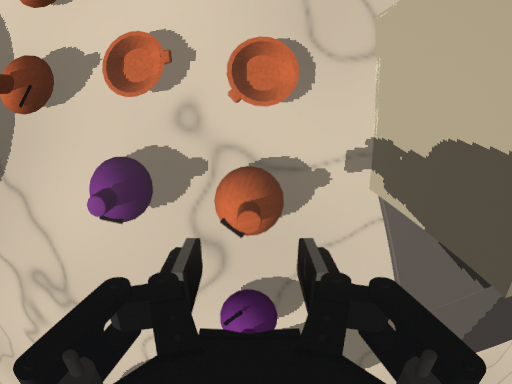

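```bash
cat >> h.py <<'E'
def wp(u,v,z,c=None):
    c=c or eyes.calibration("wrist");K=c["K"];x=(u-K[0,2])/K[0,0];y=(v-K[1,2])/K[1,1];r=np.hypot(x,y)
    d=np.array([np.sin(r)*x/max(r,1e-9),np.sin(r)*y/max(r,1e-9),np.cos(r)]);d=c["R"].T@d;o=-c["R"].T@c["t"]
    return o+d*(z-o[2])/d[2]
E
python3 - <<'E'
from h import *
print(wp(249,212,.074), wp(250,201,.024))
E
```

```text
[ 0.4607 -0.1091  0.074 ] [ 0.4528 -0.1104  0.024 ]
```

```bash
python3 -m handwheel '[[3,0,-35,0,0.6],[3,0,-60,0,0.6],[3,0,-68,0,0.6],[3,0,-68,0,0.6],[3,0,-68,0,0],[3,0,-68,0,0],[3,0,-68,0,0],[3,0,-68,0,0]]'; python3 -m handwheel '[[0,0,20,0,0],[0,0,60,0,0],[0,0,90,0,0],[0,0,90,0,0],[0,0,90,0,0],[0,0,90,0,0]]';  python3 - <<'E'
from h import *
print(bot.get_state()["force"])
save("side","s6",(180,150,480,350),2.6)
print(bot.get_state()["force"])
E
```

```text
clock: 7.5
position: [0.4591, -0.1091, 0.2322]
eef_rot: [[0.043, -0.999, 0.006], [-0.999, -0.043, -0.002], [0.003, -0.006, -1.0]]
force: [-0.1, 0.7, 6.2]
finger_gap: 0.0154
clock: 8.25
position: [0.4586, -0.1089, 0.3209]
eef_rot: [[0.043, -0.999, 0.004], [-0.999, -0.043, -0.001], [0.001, -0.004, -1.0]]
force: [0.6, 0.0, -0.9]
finger_gap: 0.0156
[ 0.6377  0.0442 -0.9258]
[-0.1189  0.3788 -1.1668]
```

View pics/s6.png

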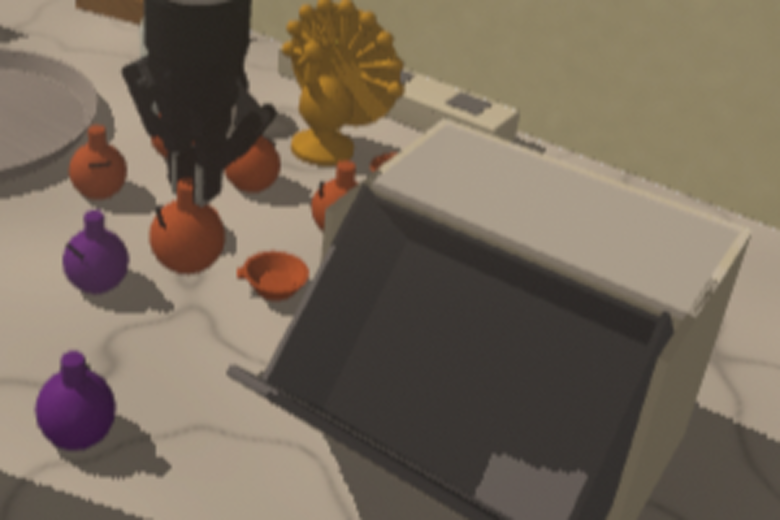

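```bash
python3 -m handwheel '[[0,0,45,0,0],[0,0,90,0,0],[-2,-60,95,0,0],[-2,-120,95,0,0],[-2,-180,95,0,0],[-2,-187,95,0,0],[-2,-187,60,0,0],[-2,-187,10,0,0],[-2,-187,-20,0,0],[-2,-187,-38,0,0],[-2,-187,-38,0,0]]';  python3 - <<'E'
from h import *
save("side","s7",(180,150,480,350),2.6)
E
```

```text
clock: 9.68
position: [0.4581, -0.2957, 0.2832]
eef_rot: [[0.044, -0.999, 0.007], [-0.999, -0.044, -0.002], [0.003, -0.007, -1.0]]
force: [2.4, -0.6, 4.0]
finger_gap: 0.0138
```

View pics/s7.png

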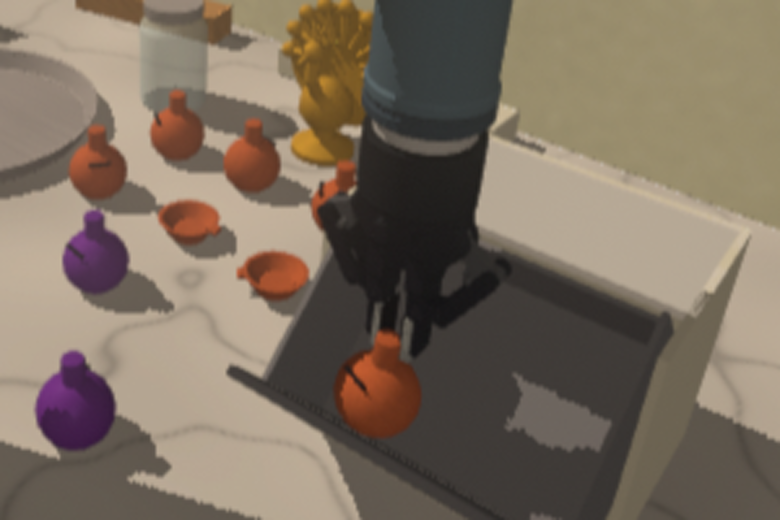

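```bash
python3 -m handwheel '[[0,0,0,0,0.5],[0,0,0,0,0.5],[0,0,50,0,0.5],[0,0,110,0,0.5],[50,40,120,0,0.6],[100,90,120,0,0.6],[150,140,120,0,0.6],[223,191,120,0,0.6],[223,191,60,0,0.6],[223,191,17,0,0.6],[223,191,17,0,0.6],[223,191,17,0,0.6]]';  python3 - <<'E'
from h import *
save("side","s8",(180,150,480,350),2.6);save("wrist","w8")
print(bot.get_state()["force"])
E
```

```text
clock: 11.22
position: [0.6809, -0.105, 0.3018]
eef_rot: [[0.044, -0.999, 0.007], [-0.999, -0.044, -0.003], [0.003, -0.007, -1.0]]
force: [0.6, -0.3, 0.3]
finger_gap: 0.0516
[-0.1415  0.5172 -0.0986]
```

View pics/s8.png

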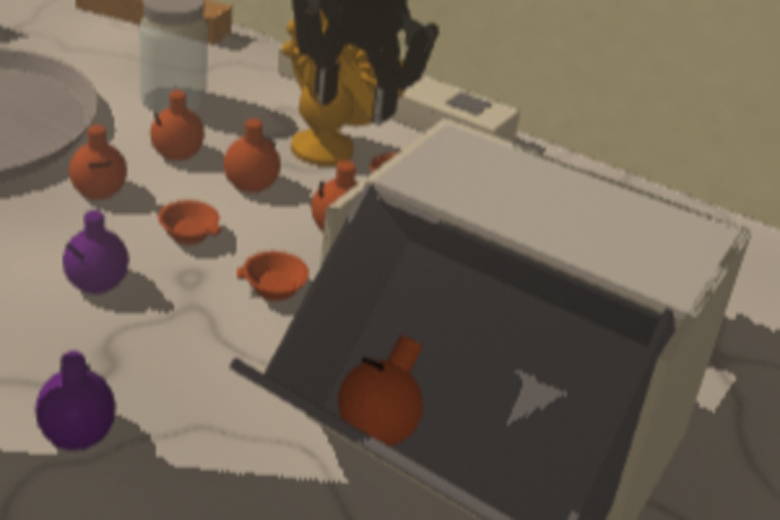

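View pics/w8.png

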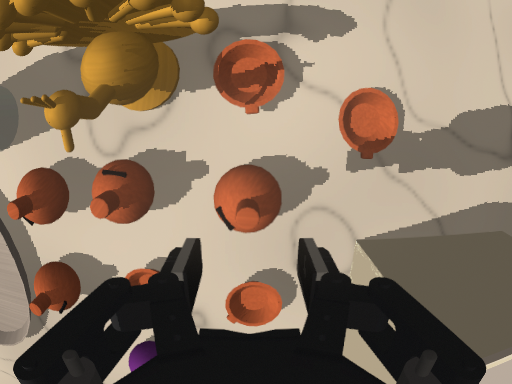

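```bash
python3 -m handwheel '[[4,0,-35,0,0.6],[4,0,-60,0,0.6],[4,0,-69,0,0.6],[4,0,-69,0,0.6],[4,0,-69,0,0],[4,0,-69,0,0],[4,0,-69,0,0],[4,0,-69,0,0]]'; python3 -m handwheel '[[0,0,20,0,0],[0,0,60,0,0],[0,0,90,0,0],[0,0,90,0,0],[0,0,90,0,0],[0,0,90,0,0]]';  python3 - <<'E'
from h import *
print(bot.get_state()["force"])
save("side","s9",(180,80,480,350),2.6)
print(bot.get_state()["force"])
E
```

```text
clock: 12.32
position: [0.6858, -0.1053, 0.2363]
eef_rot: [[0.043, -0.999, 0.014], [-0.999, -0.043, -0.004], [0.005, -0.013, -1.0]]
force: [-1.3, 2.1, 5.5]
finger_gap: 0.0146
clock: 13.08
position: [0.6852, -0.1051, 0.3236]
eef_rot: [[0.043, -0.999, 0.009], [-0.999, -0.043, -0.003], [0.003, -0.009, -1.0]]
force: [-0.2, 0.4, -6.4]
finger_gap: 0.0148
[-0.2295  0.4464 -6.3547]
[ 0.1455  0.9343 -5.566 ]
```

View pics/s9.png

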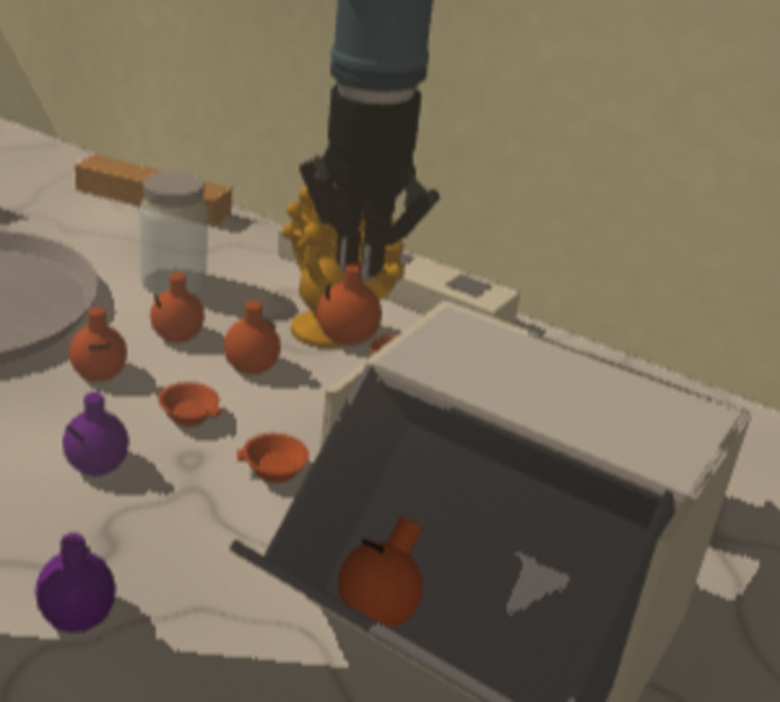

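```bash
python3 -m handwheel '[[-20,0,50,0,0],[-60,20,90,0,0],[-65,70,90,0,0],[-70,130,90,0,0],[-73,190,90,0,0],[-73,250,90,0,0],[-73,310,90,0,0],[-73,370,90,0,0],[-73,430,90,0,0],[-73,477,90,0,0],[-73,477,90,0,0],[-73,477,40,0,0],[-73,477,-10,0,0],[-73,477,-50,0,0],[-73,477,-70,0,0],[-73,477,-75,0,0],[-73,477,-75,0,0]]';  python3 - <<'E'
from h import *
print(bot.get_state()["force"])
save("side","s10",(90,80,390,350),2.6)
save("top","t10")
E
```

```text
clock: 15.25
position: [0.613, 0.3719, 0.2503]
eef_rot: [[0.043, -0.999, 0.012], [-0.999, -0.043, -0.002], [0.003, -0.012, -1.0]]
force: [1.3, 0.0, -5.1]
finger_gap: 0.0149
[ 1.3128  0.0233 -5.0695]
```

View pics/s10.png

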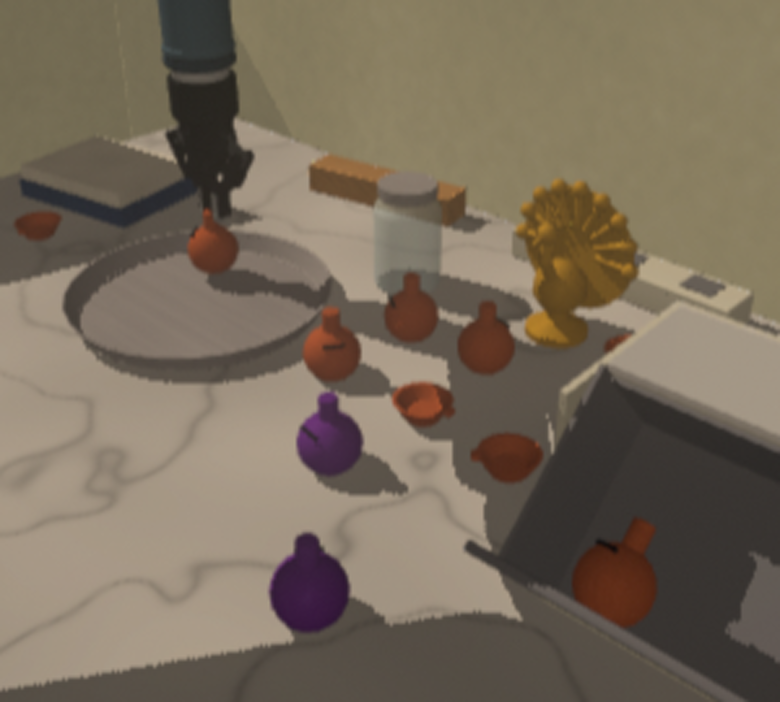

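View pics/t10.png

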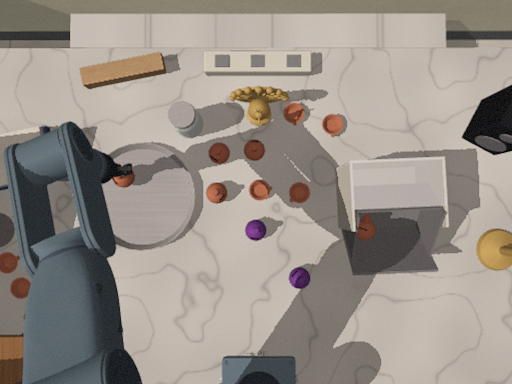

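```bash
python3 -m handwheel '[[0,0,-5,0,0],[0,0,-9,0,0],[0,0,-10,0,0],[0,0,-10,0,0]]'; python3 -m handwheel '[[0,0,0,0,0.5],[0,0,0,0,0.5],[0,0,0,0,0.5],[0,0,40,0,0.5],[0,0,100,0,0.5],[0,-60,150,0,0.5],[10,-120,150,0,0.5],[30,-180,150,0,0.5],[62,-260,150,0,0.5],[62,-260,150,0,0.5],[62,-260,100,0,0.6],[62,-260,60,0,0.6],[62,-260,60,0,0.6]]';  python3 - <<'E'
from h import *
print(bot.get_state()["force"])
save("side","s11",(90,80,390,350),2.6)
save("wrist","w11")
E
```

```text
clock: 15.85
position: [0.613, 0.3721, 0.241]
eef_rot: [[0.043, -0.999, 0.013], [-0.999, -0.043, -0.002], [0.002, -0.013, -1.0]]
force: [0.2, 0.2, -5.0]
finger_gap: 0.0147
clock: 17.48
position: [0.6737, 0.1118, 0.2974]
eef_rot: [[0.043, -0.999, 0.005], [-0.999, -0.043, -0.002], [0.002, -0.005, -1.0]]
force: [-0.7, -0.1, 0.0]
finger_gap: 0.0509
[-0.6684 -0.1208  0.0306]
```

View pics/s11.png

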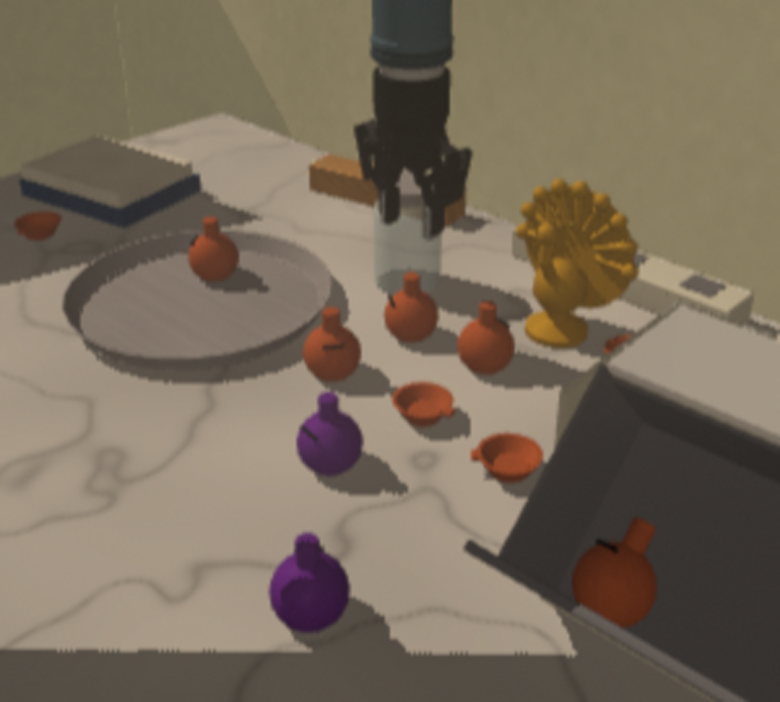

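View pics/w11.png

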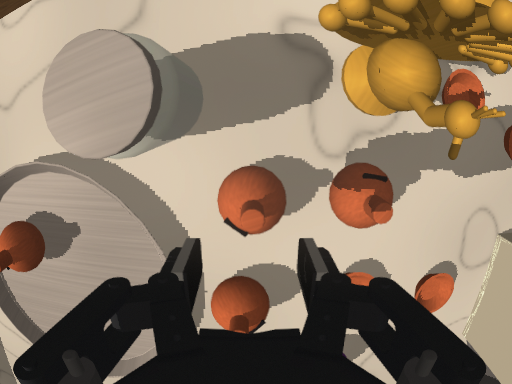

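```bash
python3 -m handwheel '[[3,-1,-35,0,0.6],[3,-1,-55,0,0.6],[3,-1,-62,0,0.6],[3,-1,-62,0,0.6],[3,-1,-62,0,0],[3,-1,-62,0,0],[3,-1,-62,0,0],[3,-1,-62,0,0]]'; python3 -m handwheel '[[0,0,20,0,0],[0,0,60,0,0],[0,0,90,0,0],[0,0,90,0,0],[0,0,90,0,0],[0,0,90,0,0]]';  python3 - <<'E'
from h import *
print(bot.get_state()["force"])
save("side","s12",(90,80,390,350),2.6)
print(bot.get_state()["force"])
E
```

```text
clock: 18.58
position: [0.679, 0.111, 0.2419]
eef_rot: [[0.043, -0.999, 0.017], [-0.999, -0.043, -0.002], [0.003, -0.017, -1.0]]
force: [-0.7, -1.4, 6.8]
finger_gap: 0.0136
clock: 19.32
position: [0.6783, 0.1109, 0.3291]
eef_rot: [[0.043, -0.999, 0.012], [-0.999, -0.043, -0.002], [0.003, -0.012, -1.0]]
force: [-0.6, -0.3, -5.2]
finger_gap: 0.0137
[-0.5633 -0.2557 -5.198 ]
[ 0.117  -0.8195 -4.7919]
```

View pics/s12.png

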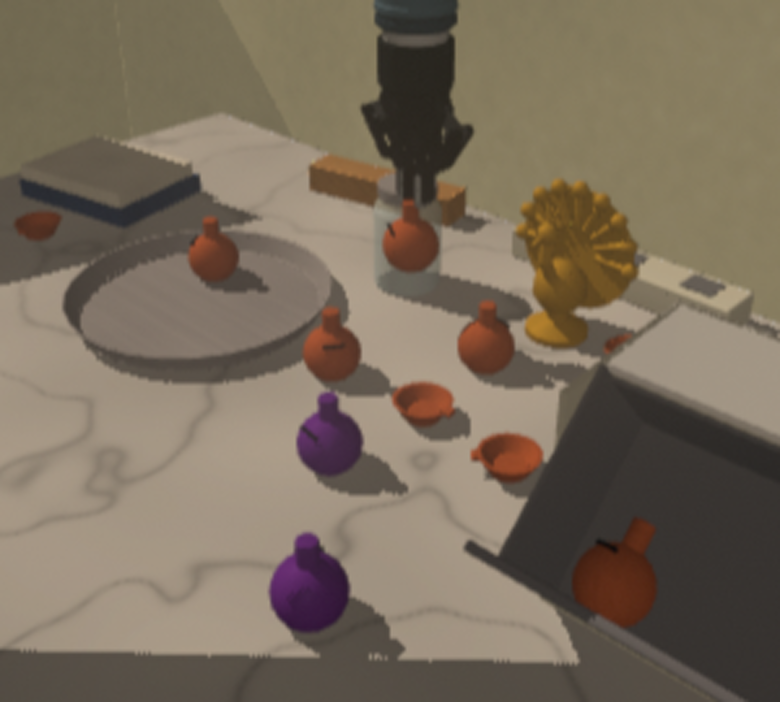

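```bash
python3 -m handwheel '[[-30,40,0,0,0],[-66,90,0,0,0],[-66,140,0,0,0],[-66,151,0,0,0],[-66,151,0,0,0],[-66,151,-40,0,0],[-66,151,-70,0,0],[-66,151,-78,0,0],[-66,151,-83,0,0],[-66,151,-83,0,0],[-66,151,-83,0,0]]'; python3 -m handwheel '[[0,0,0,0,0]]'
```

```text
clock: 20.75
position: [0.613, 0.2619, 0.2478]
eef_rot: [[0.043, -0.999, 0.015], [-0.999, -0.043, -0.002], [0.002, -0.015, -1.0]]
force: [-0.1, 0.0, -6.1]
finger_gap: 0.0135
clock: 20.88
position: [0.6132, 0.262, 0.2488]
eef_rot: [[0.043, -0.999, 0.017], [-0.999, -0.043, -0.001], [0.002, -0.017, -1.0]]
force: [0.3, -0.3, -5.1]
finger_gap: 0.014
```

```bash
python3 -m handwheel '[[0,0,-3,0,0],[0,0,-5,0,0],[0,0,-5,0,0]]'; python3 -m handwheel '[[0,0,0,0,0.5],[0,0,0,0,0.5],[0,0,0,0,0.5],[0,0,40,0,0.5],[0,0,100,0,0.5],[10,-60,100,0,0.5],[20,-120,100,0,0.5],[40,-180,100,0,0.5],[70,-252,100,0,0.5],[70,-252,100,0,0.5],[70,-252,60,0,0.6],[70,-252,53,0,0.6],[70,-252,53,0,0.6]]';  python3 - <<'E'
from h import *
print(bot.get_state()["force"])
save("side","s13",(90,80,390,350),2.6)
save("wrist","w13")
E
```

```text
clock: 21.25
position: [0.6138, 0.2621, 0.245]
eef_rot: [[0.043, -0.999, 0.019], [-0.999, -0.043, -0.001], [0.002, -0.019, -1.0]]
force: [0.4, -0.3, 3.0]
finger_gap: 0.0132
clock: 22.88
position: [0.6835, 0.011, 0.2977]
eef_rot: [[0.044, -0.999, 0.018], [-0.999, -0.044, -0.0], [0.001, -0.018, -1.0]]
force: [-0.6, 0.6, 0.8]
finger_gap: 0.051
[-0.6028  0.6192  0.7527]
```

View pics/s13.png

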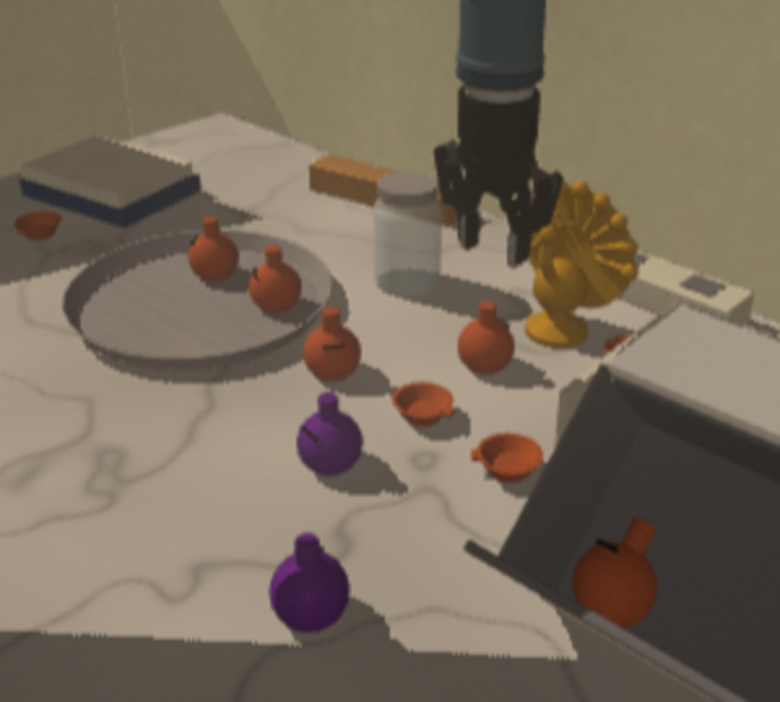

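View pics/w13.png

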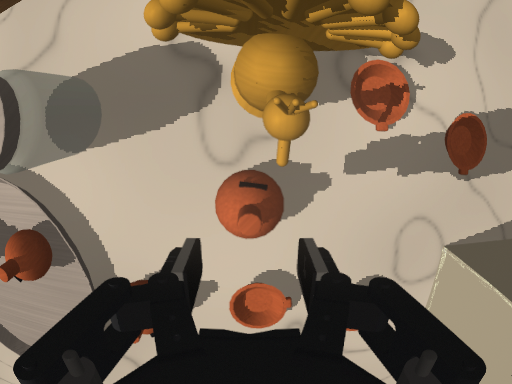

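```bash
python3 - <<'E'
from h import *
c=eyes.calibration("wrist");print(-c["R"].T@c["t"])
for z in(.10,.12,.14):print(wp(283,164,z),wp(283,120,z))
print(wp(249,216,.074),wp(250,204,.024))
save("top","t13",(200,60,340,180),5.5)
E
```

```text
[0.7597 0.0143 0.2705]
[ 0.7319 -0.0071  0.1   ] [ 0.7575 -0.0055  0.1   ]
[ 0.7352 -0.0046  0.12  ] [ 0.7578 -0.0032  0.12  ]
[ 0.7384 -0.0021  0.14  ] [ 0.758  -0.0009  0.14  ]
[0.6899 0.0109 0.074 ] [0.6832 0.0096 0.024 ]
```

View pics/t13.png

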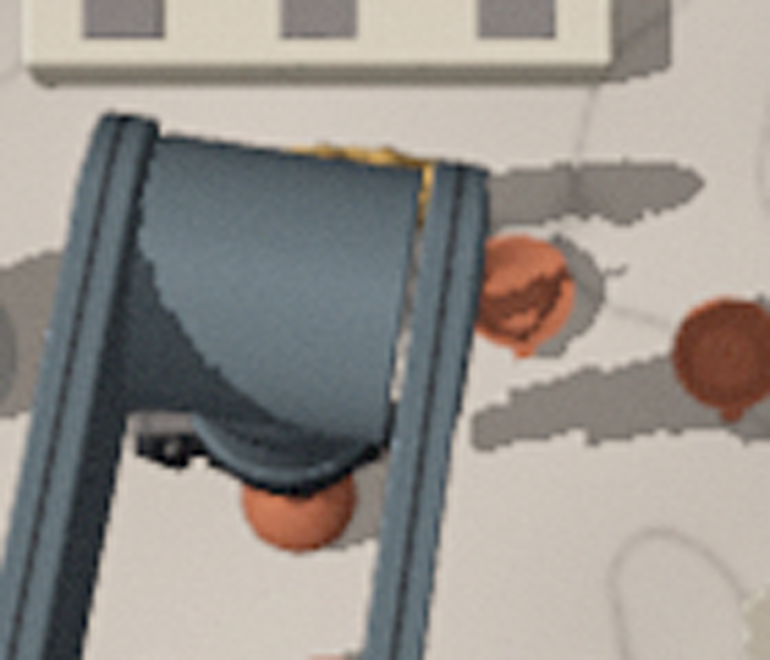

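```bash
python3 -m handwheel '[[0,0,-35,0,0.6],[0,0,-52,0,0.6],[0,0,-57,0,0.6],[0,0,-57,0,0.6],[0,0,-57,0,0],[0,0,-57,0,0],[0,0,-56,0,0],[0,0,-56,0,0]]'; python3 -m handwheel '[[0,0,20,0,0],[-10,0,60,0,0],[-20,0,90,0,0],[-20,0,90,0,0],[-20,0,90,0,0],[-20,0,90,0,0]]';  python3 - <<'E'
from h import *
print(bot.get_state()["force"])
save("side","s14",(90,80,390,350),2.6)
print(bot.get_state()["force"])
E
```

```text
clock: 24.02
position: [0.6842, 0.0108, 0.244]
eef_rot: [[0.044, -0.999, 0.022], [-0.999, -0.044, -0.001], [0.002, -0.022, -1.0]]
force: [-0.6, 0.4, 0.7]
finger_gap: 0.013
clock: 24.78
position: [0.664, 0.0108, 0.332]
eef_rot: [[0.044, -0.999, 0.019], [-0.999, -0.044, -0.001], [0.002, -0.019, -1.0]]
force: [0.2, 0.2, -1.1]
finger_gap: 0.0129
[ 0.1977  0.2065 -1.0974]
[ 0.2478 -0.0479 -1.4467]
```

View pics/s14.png

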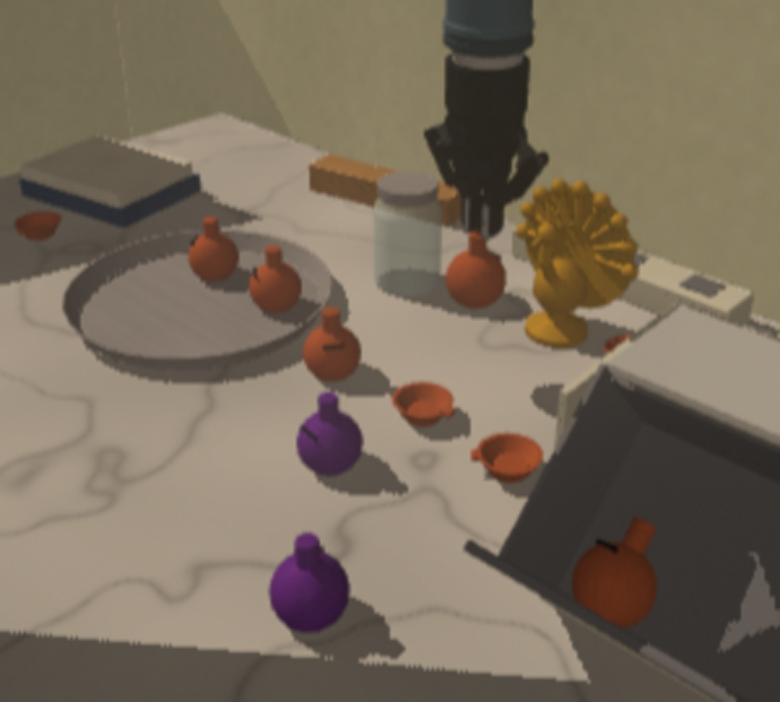

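```bash
python3 -m handwheel '[[-40,-20,50,0,0],[-90,-50,100,0,0],[-140,-85,110,0,0],[-190,-120,110,0,0],[-207,-180,110,0,0],[-207,-240,110,0,0],[-207,-300,110,0,0],[-207,-360,110,0,0],[-207,-382,110,0,0],[-207,-382,110,0,0],[-207,-382,60,0,0],[-207,-382,10,0,0],[-207,-382,-20,0,0],[-207,-382,-37,0,0],[-207,-382,-37,0,0]]';  python3 - <<'E'
from h import *
save("side","s15",(180,150,480,350),2.6)
E
```

```text
clock: 26.7
position: [0.4572, -0.3704, 0.2944]
eef_rot: [[0.045, -0.999, 0.018], [-0.999, -0.045, 0.001], [0.0, -0.018, -1.0]]
force: [0.2, 0.1, -0.9]
finger_gap: 0.0132
```

View pics/s15.png

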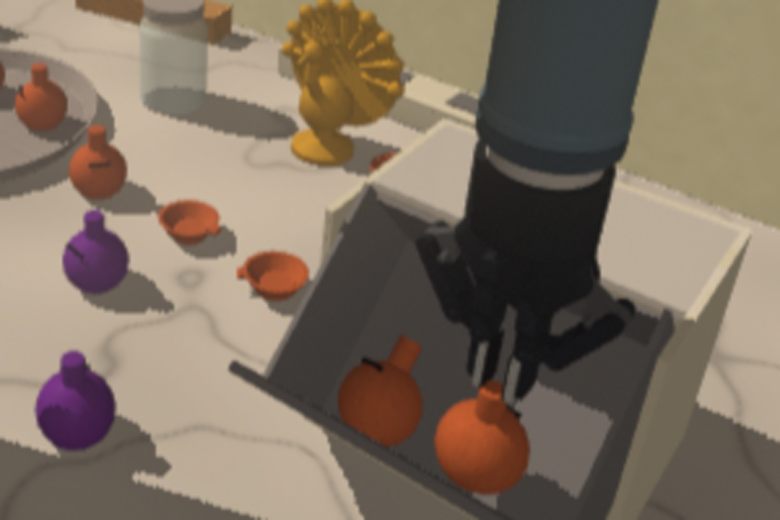

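```bash
python3 -m handwheel '[[0,0,-6,0,0],[0,0,-6,0,0],[0,0,-6,0,0.45],[0,0,-6,0,0.45],[0,0,30,0,0.45],[0,0,90,0,0.45],[0,50,110,0,0.6],[10,110,110,0,0.6],[20,170,110,0,0.6],[30,230,110,0,0.6],[40,290,110,0,0.6],[60,350,110,0,0.6],[80,410,110,0,0.6],[107,484,100,0,0.6],[107,484,60,0,0.6],[107,484,10,0,0.6],[107,484,6,0,0.6],[107,484,6,0,0.6]]';  python3 - <<'E'
from h import *
save("side","s16",(180,150,480,350),2.6);save("wrist","w16")
print(bot.get_state()["force"])
E
```

```text
clock: 29.0
position: [0.565, 0.1128, 0.3028]
eef_rot: [[0.044, -0.999, 0.021], [-0.999, -0.045, -0.001], [0.002, -0.02, -1.0]]
force: [-0.2, 0.3, 1.1]
finger_gap: 0.0514
[0.0738 0.7411 0.6378]
```

View pics/s16.png

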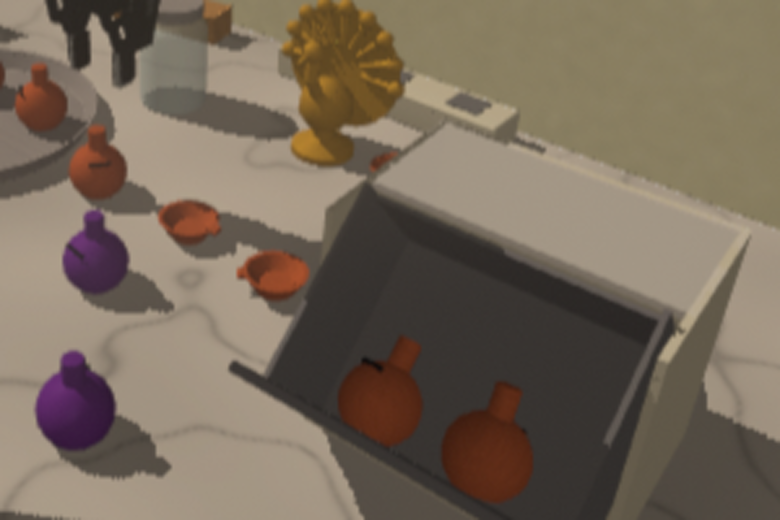

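View pics/w16.png

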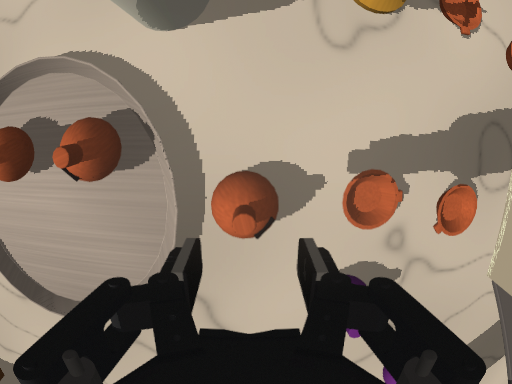

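Finial at (244,217): slightly left (+y ~3 mm). Descend and grasp.

```bash
python3 -m handwheel '[[0,2,-35,0,0.6],[0,2,-55,0,0.6],[0,2,-62,0,0.6],[0,2,-62,0,0.6],[0,2,-62,0,0],[0,2,-62,0,0],[0,2,-61,0,0],[0,2,-61,0,0]]'; python3 -m handwheel '[[0,0,20,0,0],[0,0,60,0,0],[0,0,90,0,0],[0,0,90,0,0],[0,0,90,0,0],[0,0,90,0,0]]';  python3 - <<'E'
from h import *
print(bot.get_state()["force"])
save("side","s17",(90,80,390,350),2.6)
print(bot.get_state()["force"])
E
```

```text
clock: 30.1
position: [0.5656, 0.1148, 0.2435]
eef_rot: [[0.044, -0.999, 0.025], [-0.999, -0.044, -0.001], [0.002, -0.025, -1.0]]
force: [0.3, 1.9, 0.7]
finger_gap: 0.0131
clock: 30.85
position: [0.5649, 0.1147, 0.3313]
eef_rot: [[0.044, -0.999, 0.02], [-0.999, -0.044, -0.001], [0.002, -0.02, -1.0]]
force: [-0.1, 0.8, -5.4]
finger_gap: 0.0132
[-0.1108  0.769  -5.3548]
[ 0.1464  1.1658 -4.2964]
```

View pics/s17.png

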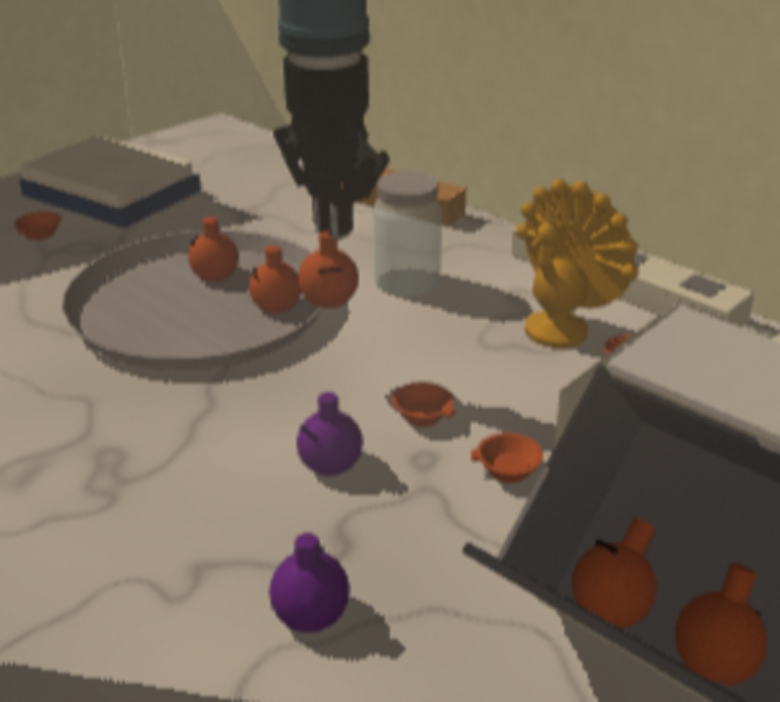

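```bash
python3 -m handwheel '[[-40,30,10,0,0],[-63,80,10,0,0],[-63,140,10,0,0],[-63,200,10,0,0],[-63,200,10,0,0],[-63,200,-30,0,0],[-63,200,-60,0,0],[-63,200,-75,0,0],[-63,200,-81,0,0],[-63,200,-84,0,0],[-63,200,-84,0,0]]'; python3 - <<'E'
from h import *
save("side","s18",(90,80,390,350),2.6)
print(bot.get_state()["force"],bot.get_state()["position"])
E
```

```text
clock: 32.28
position: [0.5025, 0.3148, 0.2484]
eef_rot: [[0.044, -0.999, 0.022], [-0.999, -0.044, -0.0], [0.001, -0.022, -1.0]]
force: [-0.3, -0.2, 0.2]
finger_gap: -0.0002
[-0.0369 -0.5406  0.6857] [0.5024 0.3148 0.2485]
```

View pics/s18.png

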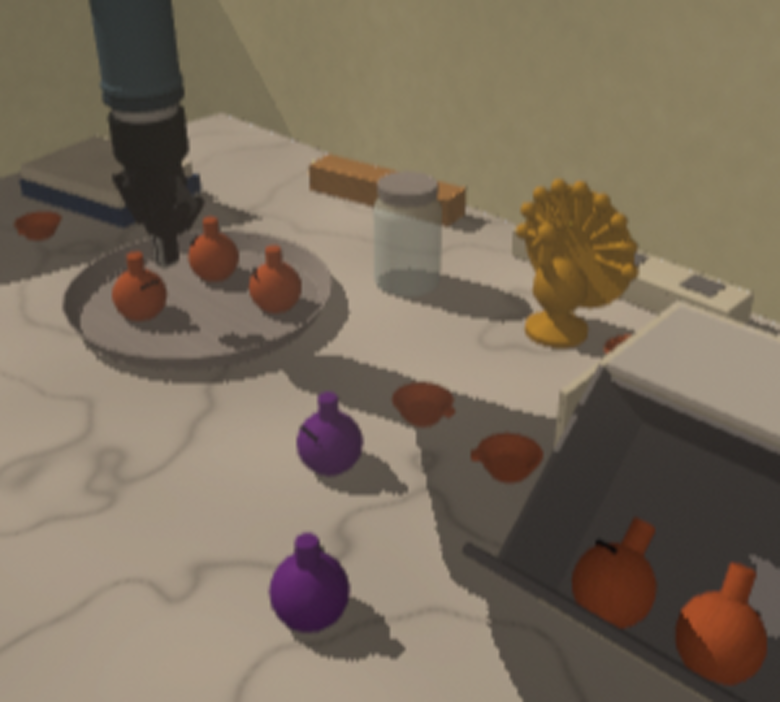

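```bash
python3 -m handwheel '[[0,0,60,0,0],[0,0,120,0,0],[-40,-60,130,0,0],[-60,-120,130,0,0],[-80,-180,130,0,0],[-80,-240,130,0,0],[-80,-300,130,0,0],[-80,-360,130,0,0],[-80,-360,130,0,0],[-80,-360,130,0,0]]'; python3 - <<'E'
from h import *
save("side","s19",(90,180,290,280),4)
save("top","t19");a=cv2.imread("pics/t19.png")
hsv=cv2.cvtColor(a,cv2.COLOR_BGR2HSV)
m=((hsv[...,0]<12)&(hsv[...,1]>120)&(hsv[...,2]>50)).astype(np.uint8)
n,l,st,ce=cv2.connectedComponentsWithStats(m)
for i in range(1,n):
    if st[i,4]>80: print("top",ce[i],st[i],bp("top",*ce[i],0.029))
E
```

```text
clock: 33.58
position: [0.4223, -0.0452, 0.3789]
eef_rot: [[0.042, -0.999, 0.023], [-0.999, -0.042, 0.0], [0.001, -0.023, -1.0]]
force: [1.0, 0.4, -0.5]
finger_gap: -0.0001
top [293.4907 112.6636] [284 103  20  22 324] [ 0.7869 -0.0988  0.029 ]
top [332.3176 124.1195] [323 115  20  21 318] [ 0.7543 -0.2074  0.029 ]
top [124.506  176.7725] [114 167  22  20 334] [0.608 0.373 0.029]
top [164.3508 175.7169] [154 166  21  20 325] [0.6107 0.2621 0.029 ]
top [259.3969 189.5292] [250 180  22  20 325] [ 0.5714 -0.0025  0.029 ]
top [299.1446 192.3938] [290 183  20  20 325] [ 0.5631 -0.1132  0.029 ]
top [ 32.6979 208.5891] [ 23 199  20  21 331] [0.5203 0.6267 0.029 ]
top [129.4471 217.9335] [119 208  22  21 331] [0.4935 0.3583 0.029 ]
top [365.9483 228.4043] [357 214  19  26 329] [ 0.4624 -0.2983  0.029 ]
top [394.2356 226.7592] [383 216  23  22 382] [ 0.4667 -0.377   0.029 ]
top [  7.7987 262.2079] [  0 253  19  20 303] [0.3724 0.6929 0.029 ]
top [ 20.7478 287.7211] [ 11 278  21  20 337] [0.3023 0.656  0.029 ]
```

View pics/s19.png

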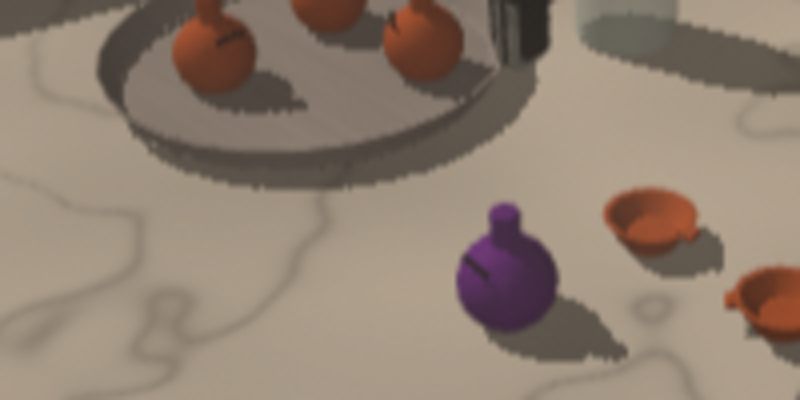

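View pics/t19.png

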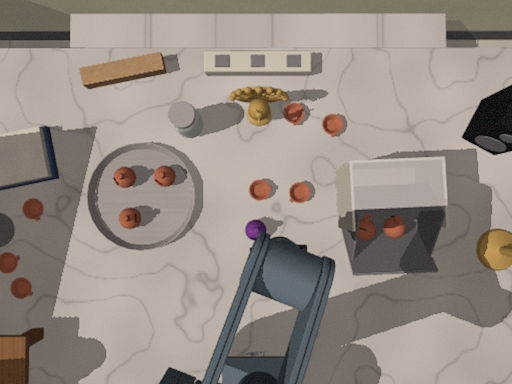

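```bash
python3 -m handwheel '[[-50,-40,0,0,0],[-100,-90,0,0,0],[-105,-150,0,0,0],[-105,-210,0,0,0],[-105,-270,0,0,0],[-105,-300,0,0,0],[-105,-300,-40,0,0],[-105,-300,-80,0,0],[-105,-300,-96,0,0],[-105,-300,-96,0,0]]'; python3 - <<'E'
from h import *
save("side","s20",(280,150,480,350),3)
E
```

```text
clock: 34.92
position: [0.3183, -0.3421, 0.2815]
eef_rot: [[0.049, -0.999, 0.021], [-0.999, -0.049, 0.003], [-0.002, -0.022, -1.0]]
force: [0.8, -0.0, 0.2]
finger_gap: -0.0
```

View pics/s20.png

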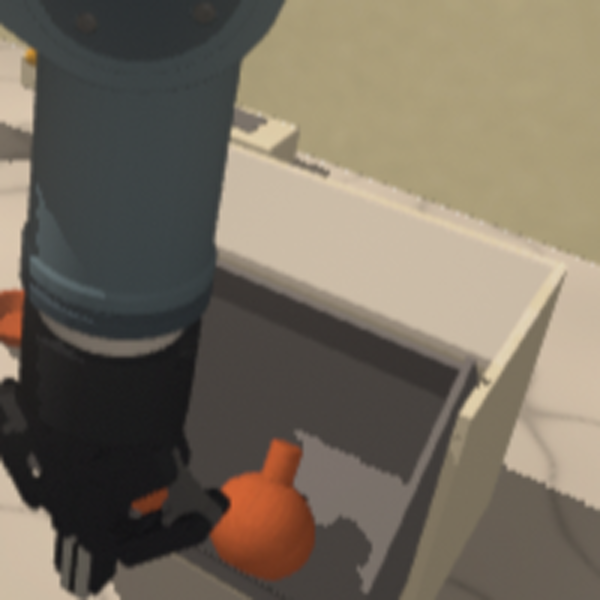

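```bash
python3 -m handwheel '[[19,0,1,0,0],[27,0,8,0,0],[35,0,15,0,0],[42,0,20,0,0],[49,0,25,0,0],[56,1,29,0,0],[63,1,33,0,0],[71,1,36,0,0],[78,1,39,0,0],[78,1,39,0,0]]'; python3 - <<'E'
from h import *
save("side","s21",(280,150,480,350),3)
E
```

```text
clock: 36.22
position: [0.3973, -0.342, 0.322]
eef_rot: [[0.049, -0.999, 0.024], [-0.999, -0.049, 0.0], [0.001, -0.024, -1.0]]
force: [-0.1, 0.1, -0.1]
finger_gap: -0.0001
```

View pics/s21.png

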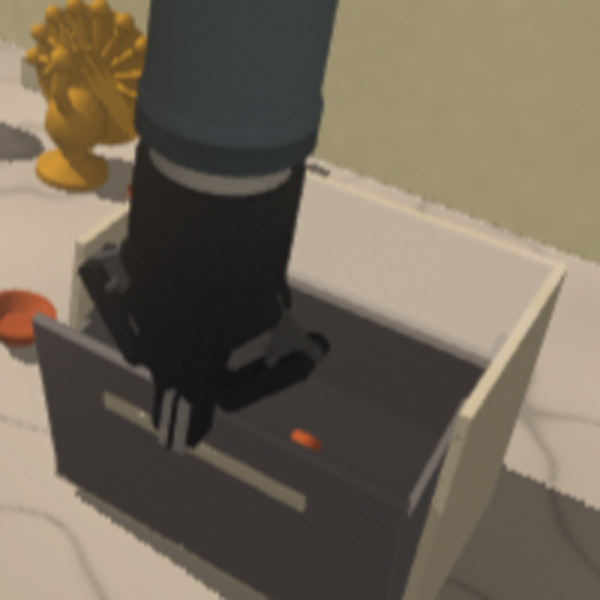

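```bash
python3 -m handwheel '[[8,0,3,0,0],[16,0,5,0,0],[23,0,6,0,0],[30,0,7,0,0],[37,0,8,0,0],[43,0,9,0,0],[47,0,9,0,0],[49,0,9,0,0],[49,0,9,0,0]]'; python3 - <<'E'
from h import *
save("side","s22",(280,150,480,350),3)
E
```

```text
clock: 37.4
position: [0.445, -0.3421, 0.3309]
eef_rot: [[0.049, -0.999, 0.02], [-0.999, -0.049, 0.0], [0.001, -0.02, -1.0]]
force: [-7.4, 0.4, 3.6]
finger_gap: -0.0003
```

View pics/s22.png

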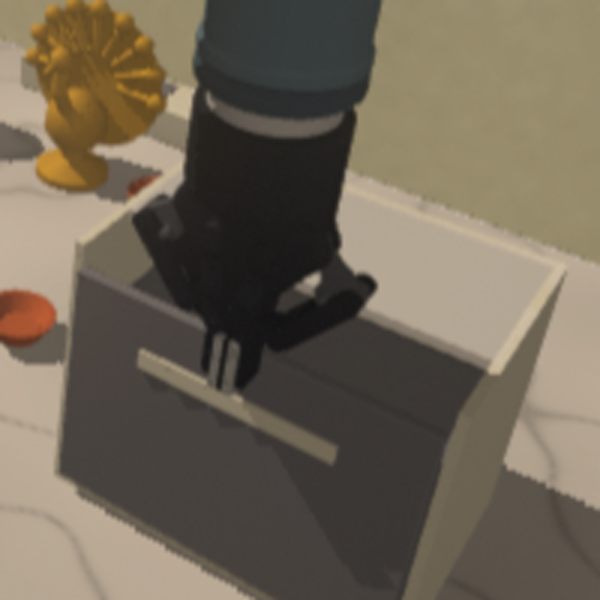

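Nearly shut; push on gently until the force climbs at the stop.

```bash
python3 -m handwheel '[[3,0,0,0,0],[5,0,0,0,0],[5,0,0,0,0]]';python3 -m handwheel '[[3,0,0,0,0],[6,0,0,0,0],[6,0,0,0,0]]';python3 -m handwheel '[[3,0,0,0,0],[6,0,0,0,0],[6,0,0,0,0]]'
```

```text
clock: 37.83
position: [0.4467, -0.3423, 0.331]
eef_rot: [[0.049, -0.999, 0.01], [-0.999, -0.049, 0.002], [-0.001, -0.01, -1.0]]
force: [-19.6, 0.4, 9.8]
finger_gap: 0.0
clock: 38.2
position: [0.4488, -0.3425, 0.3311]
eef_rot: [[0.05, -0.999, -0.002], [-0.999, -0.05, 0.003], [-0.003, 0.002, -1.0]]
force: [-23.8, -0.2, 11.6]
finger_gap: 0.0001
clock: 38.58
position: [0.4507, -0.3427, 0.3312]
eef_rot: [[0.05, -0.999, -0.014], [-0.999, -0.05, 0.004], [-0.005, 0.014, -1.0]]
force: [-23.6, 0.2, 11.6]
finger_gap: -0.0
```

```bash
python3 -m handwheel '[[-20,0,0,0,0],[-40,0,10,0,0],[-60,0,60,0,0],[-60,60,80,0,0],[-60,120,80,0,0],[-60,180,80,0,0],[-60,240,80,0,0],[-60,300,80,0,0],[-60,360,80,0,0],[-60,360,80,0,0]]'; python3 - <<'E'
from h import *
save("top","t23");a=cv2.imread("pics/t23.png")
b=a[130:250,330:460];cv2.imwrite("pics/binc23.png",cv2.resize(b,None,fx=6,fy=5,interpolation=cv2.INTER_CUBIC))
save("side","s23")
hsv=cv2.cvtColor(a,cv2.COLOR_BGR2HSV)
m=((hsv[...,0]<12)&(hsv[...,1]>120)&(hsv[...,2]>50)).astype(np.uint8)
n,l,st,ce=cv2.connectedComponentsWithStats(m)
for i in range(1,n):
    if st[i,4]>80: print("top",ce[i],st[i],bp("top",*ce[i],0.029))
E
```

```text
clock: 39.83
position: [0.3899, 0.0211, 0.4122]
eef_rot: [[0.057, -0.998, -0.012], [-0.998, -0.057, 0.005], [-0.006, 0.012, -1.0]]
force: [-0.1, -0.7, 0.3]
finger_gap: -0.0001
top [293.4582 112.7214] [284 103  20  22 323] [ 0.7867 -0.0987  0.029 ]
top [332.2915 124.1003] [323 115  20  21 319] [ 0.7544 -0.2073  0.029 ]
top [124.506  176.7725] [114 167  22  20 334] [0.608 0.373 0.029]
top [164.2896 175.7622] [154 166  21  20 328] [0.6106 0.2623 0.029 ]
top [259.4025 189.4861] [250 180  22  20 323] [ 0.5715 -0.0026  0.029 ]
top [299.1142 192.4012] [290 183  20  20 324] [ 0.5631 -0.1131  0.029 ]
top [ 32.69   208.6018] [ 23 199  20  21 329] [0.5202 0.6267 0.029 ]
top [129.4576 217.8485] [119 208  22  20 330] [0.4938 0.3583 0.029 ]
top [392.4139 216.713 ] [382 208  22  19 331] [ 0.4946 -0.3723  0.029 ]
top [364.0619 218.7766] [355 210  19  18 291] [ 0.4891 -0.2933  0.029 ]
top [  7.7353 262.2451] [  0 253  19  20 306] [0.3723 0.6931 0.029 ]
top [ 20.7367 287.6923] [ 11 278  21  20 338] [0.3024 0.656  0.029 ]
```

View pics/binc23.png

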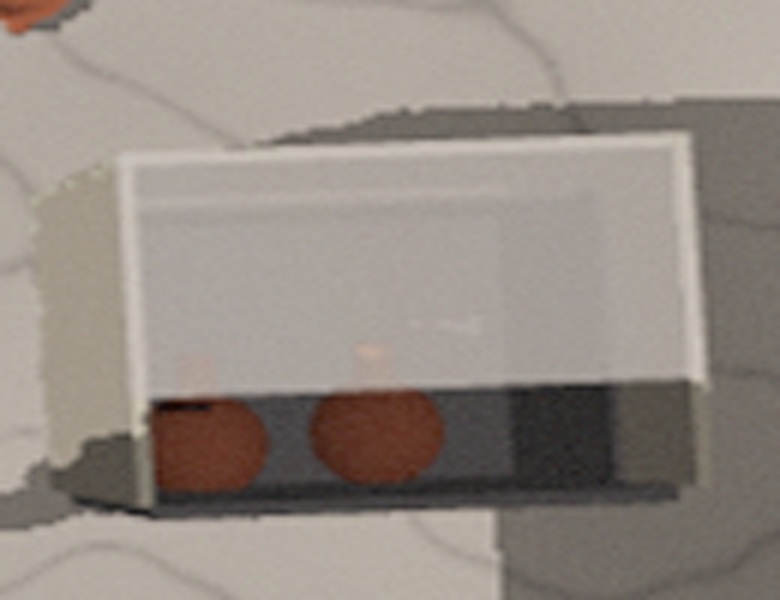

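View pics/s23.png

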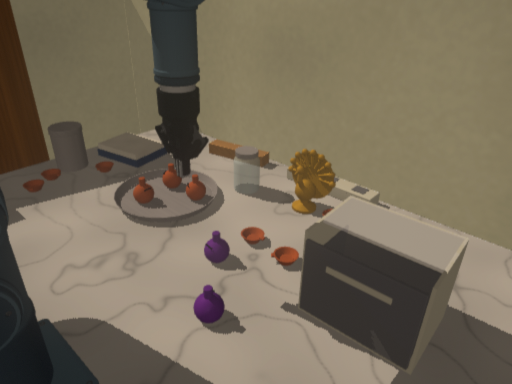

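View pics/t23.png

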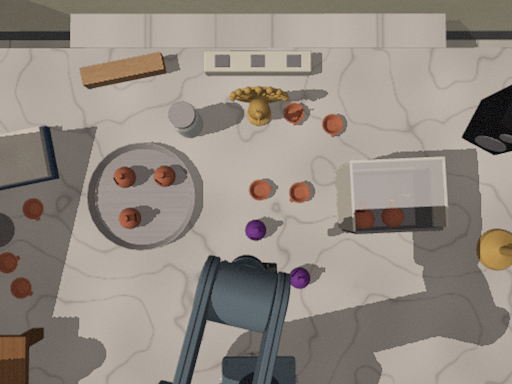

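```bash
python3 - <<'E'
from h import *
f=lambda u,v,z:bp("top",u/6+330,v/5+130,z)
for p in[(155,515),(680,497)]: print("lip",f(*p,.177))
workorder.finish_job()
E
```

```text
lip [ 0.4579 -0.236   0.177 ]
lip [ 0.4659 -0.4483  0.177 ]
the job is handed in; nothing more can be done
```

I sorted all five clay coin banks and handed the job in at about 40 s of the 210 s allowed; finishing reports no verdict.

- **Full banks:** three read about 4.3 to 6.4 N when lifted. They stand upright on the thali, 70 to 80 mm from its centre.
- **Empty banks:** two read about 0.9 to 1.5 N. Both stand in the tub.
- **Bin:** I tilted the tub to about 0.73 rad, estimated from the finger position and pictures. After sorting I pushed it until the force held at about 24 N. The panel's top edge now lies at x of about 0.462 m, against about 0.459 m expected when shut and 0.448 m at the start.
- **Grip slip:** the last full bank slipped out of the grip just above the thali. It stands upright, about 44 mm from where I aimed and well inside the limit.
- **Bystanders:** in the last pictures the diyas, peacock and jar show no movement, and I left the purple look-alikes alone. The arm is clear of everything.
- **Small disagreement:** on some banks the top and wrist cameras placed the finial 6 to 9 mm off the ball's centre. I grasped in between and every grasp took hold.

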